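# Book in and restock the tube puzzles

## Task

A delivery of tube puzzles has come in. First book it in: take the hand scanner out of its cradle, aim it from about ten centimetres at the middle of the barcode on the delivery note, hold it steady there for a good second, and lay it back home in its cradle. Then stand every new tube from the carton in the blue counter stand, white cap up, one to a pocket and fully down, leaving the tube already in the stand in place and not knocking the other things on the counter about.

Things in the scene. Friction and masses are not known exactly. Their poses are not given: they have to be found in the camera images.
- stand: loose blue counter stand, 1.6 kg, black plinth 90 x 318 x 14 mm: six open square pockets 46 x 46 mm in one row along its y, centred at x = 0, y = -125, -75, -25, 25, 75, 125 mm. Origin on the counter under its centre, z up; pocket floor 18 mm, rim 90 mm above the counter; walls 4 mm, outside 54 (x) by 304 mm (y).
- carton: fixed low open cardboard tray the delivery came in, 200 (x) x 250 (y) x 55 mm high, walls and floor 4 mm. Origin on the counter under its centre. The new tubes stand upright in it, in a row of three (at about x = -50 mm) and a row of two (about x = +50 mm).
- tube1: tube puzzle: upright printed card tube with a white plastic cap on top and a black one below, 36 mm in diameter, 130 mm tall, 0.1 kg, one smooth cylinder. Origin at the centre of its underside, z along the tube to the white cap. New, in the carton at the start; may be absent.
- tube2: tube puzzle: upright printed card tube with a white plastic cap on top and a black one below, 36 mm in diameter, 130 mm tall, 0.1 kg, one smooth cylinder. Origin at the centre of its underside, z along the tube to the white cap. New, in the carton at the start; may be absent.
- tube3: tube puzzle: upright printed card tube with a white plastic cap on top and a black one below, 36 mm in diameter, 130 mm tall, 0.1 kg, one smooth cylinder. Origin at the centre of its underside, z along the tube to the white cap. New, in the carton at the start; may be absent.
- tube4: tube puzzle: upright printed card tube with a white plastic cap on top and a black one below, 36 mm in diameter, 130 mm tall, 0.1 kg, one smooth cylinder. Origin at the centre of its underside, z along the tube to the white cap. New, in the carton at the start; may be absent.
- tube5: tube puzzle: upright printed card tube with a white plastic cap on top and a black one below, 36 mm in diameter, 130 mm tall, 0.1 kg, one smooth cylinder. Origin at the centre of its underside, z along the tube to the white cap. New, in the carton at the start; may be absent.
- stock1: tube puzzle: upright printed card tube with a white plastic cap on top and a black one below, 36 mm in diameter, 130 mm tall, 0.1 kg, one smooth cylinder. Origin at the centre of its underside, z along the tube to the white cap. Old stock: if present it already stands in pocket 0 and stays there.
- stock2: tube puzzle: upright printed card tube with a white plastic cap on top and a black one below, 36 mm in diameter, 130 mm tall, 0.1 kg, one smooth cylinder. Origin at the centre of its underside, z along the tube to the white cap. Old stock: if present it already stands in pocket 2 and stays there.
- stock3: tube puzzle: upright printed card tube with a white plastic cap on top and a black one below, 36 mm in diameter, 130 mm tall, 0.1 kg, one smooth cylinder. Origin at the centre of its underside, z along the tube to the white cap. Old stock: if present it already stands in pocket 4 and stays there.
- scanner: cordless hand scanner, 0.16 kg. Grey handle 150 x 34 (y) x 30 mm (z), x = -105 to +45 mm; black head 66 mm wide bent down 50 degrees in front, to x = +86 mm and 25 mm below the handle. Origin on the handle's underside; x forward to the head, z up. Balances at x = -8 mm; grip across the handle's sides at x = -25, z = 15 mm, between the cradle's supports. Lies level in the cradle.
- scanner_window (a point): centre of the scanner's dark red window, at x = +74, y = 0, z = -15 mm in the scanner's frame. Its own x axis is the beam: forward and 50 degrees below the level of the handle.
- cradle: fixed black desk cradle: base 170 x 75 x 8 mm, two supports 12 mm long at x = -85 and +20 mm, seats 45 mm above the counter, cheeks 14 mm higher, 42 mm apart, beside the handle. A grey spine 28 mm wide, 24 mm high between them. Origin on the counter; the scanner at home has its origin 45 mm straight above it and the same heading.
- clipboard: loose small wooden clipboard with the delivery note, 165 (x) x 112 (y) x 4 mm, 0.3 kg, lying flat, steel clip at its +x end. Origin at the centre of its underside.
- label (a point): centre of the white barcode label (44 x 70 mm) on the delivery note, facing up, at x = -40 mm, z = 5 mm of the clipboard; its z is the label's normal.
- mug: bystander: blue mug, radius 38 mm, 90 mm tall, origin at its underside
- bell: bystander: steel counter bell, radius 40 mm, 53 mm tall, origin at its underside
- stapler: bystander: red stapler lying on the counter, 130 x 34 x 50 mm, origin at its underside
- sticker_roll: bystander: yellow roll of price stickers lying flat, 84 mm across, 26 mm high, origin at its underside

How it is judged:
By the outcome, as a careful person would: the job done as asked, in the order asked, and still so for the second after the job is handed in, with the robot touching nothing.
Of tube1, tube2, tube3, tube4, tube5 only 3 to 5 are there at a start; the rules pass over those that are not, and their reading is None.
Of stock1, stock2, stock3 only 1 to 1 are there at a start; the rules pass over those that are not, and their reading is None.
At some moment in a run one of stand, clipboard may be knocked a few centimetres aside while the robot is not near it.
It also fails if it takes over 210 s, if anything falls off the work surface, if the arm or the gripper's body presses on something with over 40 N, if the wrist force passes 120 N, or if a joint passes its speed limit or range.

## Robot

A 6-joint arm with a two-finger parallel gripper is mounted at the origin on the work surface. World frame = base frame: x ahead of the robot, y to its left, z up, the work surface at z = 0. Lengths are in m, angles in rad, forces in N, time in s.
With the tool pointing down it reaches from about 0.325 to 0.925 m from the base axis. Payload 3.1 kg.
Tool frame: the origin (TCP) lies at the very end of the fingers, on their centre line; the grasp point (between the pads) lies 19 mm behind it (bot.grip_point_offset is the distance from the TCP to the grasp point, in m); z points along the fingers, y is the line along which they close (so a half turn about z gives the same grasp; the last joint's range is limited). The gripper opens to 85 mm and grips with 20 to 120 N. Pads are 22 mm wide; open, the fingers measure 114 mm over their backs; the gripper's body (76 mm by 85 mm) begins 54 mm behind the grasp point. The pads swing forward as they close: fully open they stand 13 mm farther back than shut.
Start: joints at [-1.264, 0.217, 1.613, -0, 1.311, -0.112], TCP at [0.254, -0.571, 0.231] pointing down, gripper open.
Joint ranges: [-2.75, 2.75], [-0.78, 2.1], [0.31, 2.55], [-1.13, 4.27], [0.13, 2.63], [-2.58, 2.58]. Speed limits (rad/s): [2.79, 2.79, 3.14, 3.14, 3.14, 3.14].

## Interface

Orientations are given as a unit quaternion [w, x, y, z].
In Python, from station import bot, optics gives the robot as it stands. The module is installed in compiled form; this text tells all that it offers.
- The arm moves only by the tool drive_tool, never from a script. Its argument "targets" is a list of rows, each a list of 2 entries, a list of its own where there are three numbers: the shift along the world's x, y, z scaled (see below), then the turn about the world's z scaled (see below). In form: [[[dx, dy, dz], roll], ...]. A call has 1 to 12 rows; each row is the pose to reach, as a shift and turn from the pose commanded when the call began; what a row does not reach only later rows make up. The controller multiplies each number of a shift by 50 cm and each number of a turn by 0.5 rad. A row lasts 1/10 s, in which the tool goes at most 50 mm and 8.59 degrees, less where a joint would pass 70% of its speed; a pose out of reach is approached as far as the arm can. A call with a number of a shift or a turn outside -1 to 1 is refused whole. A call with a gripper value outside its range is refused whole. "fingers" is the finger opening in mm, from 0 to 85.4, set as the call begins (left out, the last holds). The fingers move at their own pace and stop on an object; the grip force is fixed at half the most. Time passes only in rows, so rows that repeat a pose let the fingers close. It gives the time, the measured TCP pose, the force, the opening and the grip force at its end, in the units of the state.
- bot.observe(): the state, without advancing time (a new reading comes with each control period).
- optics.grab_frame(name): name is "side" or "top" or "wrist"; returns (picture, depth): 420x560x3 uint8, red, green, blue; 420x560 float32, m along the optical axis (not along the pixel's ray), 0 where there is no reading.
- optics.calibration(name): a dict with "fx", "fy", "cx", "cy" (pixels), "position" and "attitude" of the camera in the world. Camera axes: x right, y up, looking along -z (the intrinsics and any distortion apply to the point x, -y, -z); pixel columns grow to the right and rows downward; lengths in m; the calibration is good to about 2 mm. A picture is of the moment at which its call begins: read the wrist's pose just before it. calibration takes no time and is no camera call; for the wrist camera it gives the pose at the moment of the call.
- bot.finish_job(): hands the job in; it is judged then, once.
The state is a dict: "t": time; "qpos": joint angles; "qd": joint speeds; "joint_efforts": joint torques, N m; "tcp_pos": TCP position; "tool_rot": TCP orientation; "ft_force": force on the tool from outside, world axes, zero at the start; "moment": the same for the moment, N m; "gripper_width": finger opening in m; "grasp_force": force on a finger pad.
Only numpy, scipy, OpenCV 4.12 (cv2) and the standard library are available. Lean on these libraries where they do the work, as an engineer would, in place of code of your own. Each camera call takes 0.05 s, during which the arm holds its last target. There are 200 camera calls.

## Working session

There is one attempt and no reset: what is moved stays moved. The work goes in short steps, Python scripts to look and compute and a tool call to move; the robot and the scene stay as the last step left them, time stands still between calls to the robot, and variables do not carry over. Pictures are saved under pics/ and viewed, at most 14 in all, crops included, and the job is handed in when it is done.

Besides the shell and the picture viewer there is one more tool, called after ">>>" by a JSON object that holds its "fn" and its "kwargs", one argument or row to a line. drive_tool: Moves the arm, as the interface text tells. Its arguments: {"type":"object","properties":{"targets":{"type":"array","items":{"type":"array"}},"fingers":{"type":"number"}},"required":["targets"]}

```bash
mkdir -p pics; cat > h.py <<'E'
import numpy as np, cv2, json
from station import bot, optics
from scipy.spatial.transform import Rotation as R
def grab(name,fn=None):
    c=optics.calibration(name); p,d=optics.grab_frame(name)
    if fn: cv2.imwrite('pics/'+fn,p[:,:,::-1])
    np.savez('pics/'+name+'.npz',p=p,d=d,**{k:np.array(v) for k,v in c.items() if not isinstance(v,(str,type(None)))})
    return p,d,c
def cloud(d,c):
    v,u=np.mgrid[:d.shape[0],:d.shape[1]]
    P=np.stack([(u-c['cx'])/c['fx']*d,-(v-c['cy'])/c['fy']*d,-d],-1)
    a=np.array(c['attitude'],float)
    M=a if a.shape==(3,3) else R.from_quat(a,scalar_first=True).as_matrix()
    return P@M.T+np.array(c['position'])
def load(name):
    z=np.load('pics/'+name+'.npz'); c={k:z[k] for k in z.files}
    return z['p'],z['d'],c
E
python3 - <<'E'
from h import *
for n in('top','side','wrist'):
    p,d,c=grab(n,n+'0.png'); print(n,c)
print(bot.observe(),bot.grip_point_offset)
E
```

```text
top {'fx': 494.95494801726613, 'fy': 494.95494801726613, 'cx': 283.517971422436, 'cy': 202.66789022791554, 'position': array([ 0.40960135, -0.01449807,  1.39568944]), 'attitude': array([-0.69830352, -0.04301578,  0.05608798,  0.71230329])}
side {'fx': 468.7360439019901, 'fy': 468.7360439019901, 'cx': 272.90054304801833, 'cy': 201.21705930250468, 'position': array([ 0.35180143, -0.62659042,  0.84614435]), 'attitude': array([ 0.92135143,  0.33029225, -0.07246594, -0.1917479 ])}
wrist {'fx': 298.1445860450759, 'fy': 298.1445860450759, 'cx': 283.8449889942696, 'cy': 210.07998277846465, 'position': array([ 0.3184801 , -0.54220773,  0.37248969]), 'attitude': array([ 0.83005222, -0.11743235,  0.07809458, -0.53955925])}
{'t': 0.15, 'qpos': array([-1.26418195e+00,  2.17596010e-01,  1.61457784e+00, -3.23034289e-05,
        1.31129622e+00, -1.12198427e-01]), 'qd': array([ 0.00014674, -0.00266678, -0.0043223 ,  0.00059859, -0.00017844,
       -0.00048644]), 'joint_efforts': array([-7.10358818e-04, -3.97453022e+01, -3.04414415e+01, -1.86159778e-04,
        5.87170391e-03, -1.79187958e-05]), 'tcp_pos': array([ 0.25399475, -0.57037625,  0.23025243]), 'tool_rot': array([-9.32762066e-04,  9.78153188e-01,  2.07883281e-01, -1.06639653e-04]), 'ft_force': array([0.38397804, 0.96935951, 0.02862385]), 'moment': array([ 0.04647082, -0.05612093,  0.0425245 ]), 'grasp_force': 0.0, 'gripper_width': 0.0852760515419661} 0.0187
```

View pics/top0.png

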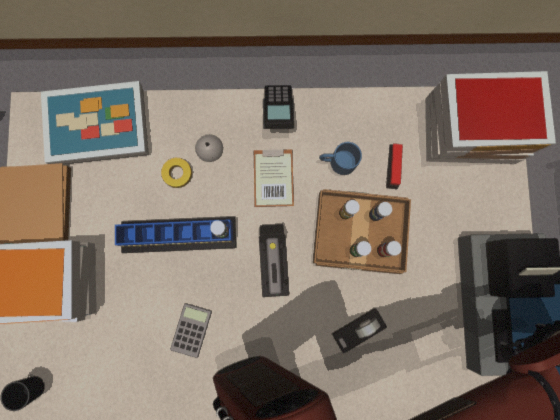

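View pics/side0.png

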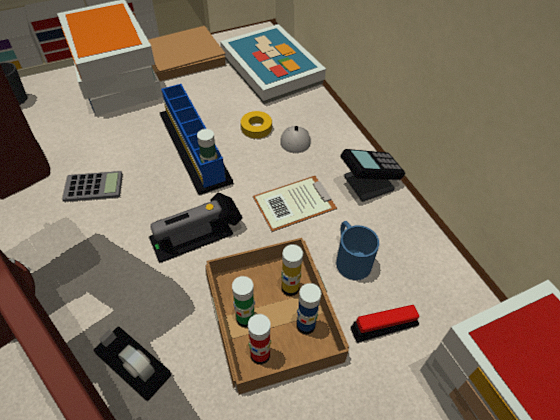

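Top picture: up is +x and left is +y. The stand is at (176,234) with one stock tube at (218,228). The scanner is at (273,260) with its head up, the label at (274,191), and four tubes are in the carton at (351,208), (384,211), (364,248) and (393,248). Next I'll measure these.

```bash
cat > m.py <<'E'
from h import *
def rect(m):
    (x,y),(w,h),a=cv2.minAreaRect((m*1000).astype(np.float32)); return round(x),round(y),round(w),round(h),round(a,1)
E
python3 - <<'E'
from m import *
p,d,c=load('top'); P=cloud(d,c); hsv=cv2.cvtColor(p,cv2.COLOR_RGB2HSV)
v,u=np.mgrid[:420,:560]
def box(a,b,e,f): return (u>=a)&(u<=b)&(v>=e)&(v<=f)
print('table z',np.median(P[box(225,245,260,290)],0))
# stand
s=box(105,245,205,260)
m=s&(P[...,2]>.08)&(P[...,2]<.1); print('stand rim',rect(P[m][:,:2]),np.median(P[m][:,2]),m.sum())
for nm,b in dict(stock=(205,232,215,242),t1=(340,362,196,220),t2=(372,396,200,222),t3=(350,374,236,258),t4=(381,404,236,258)).items():
    m=box(*b)&(P[...,2]>.12); Q=P[m]
    top=Q[Q[:,2]>np.percentile(Q[:,2],60)-.006]
    (x,y),r=cv2.minEnclosingCircle((top[:,:2]*1000).astype(np.float32))
    print(nm,len(top),np.round(np.median(top,0)*1000),np.round([x,y,r],1), np.round((top.min(0)+top.max(0))*500))
m=box(310,415,185,278)&(P[...,2]>.048)&(P[...,2]<.062); print('carton',rect(P[m][:,:2]))
# clipboard
m=box(245,302,140,212)&(hsv[...,1]>20); 
sc=box(255,295,215,300)
for lo,hi in((.065,.09),(.05,.09),(.003,.02)):
    m=sc&(P[...,2]>lo)&(P[...,2]<hi); print('scan',lo,rect(P[m][:,:2]),m.sum())
for n,b in dict(mug=(320,364,140,178),bell=(195,224,133,162),sta=(385,405,142,192),pin=(258,298,82,135)).items():
    m=box(*b)&(P[...,2]>.02); print(n,rect(P[m][:,:2]),P[m][:,2].max())
im=cv2.resize(p[130:310,235:310],None,fx=3.3,fy=3.3,interpolation=cv2.INTER_CUBIC)
im2=cv2.resize(p[190:270,105:245],None,fx=3.5,fy=3.5,interpolation=cv2.INTER_CUBIC)
o=np.zeros((600,760,3),np.uint8); o[:im.shape[0],:im.shape[1]]=im; o[:280,260:750]=im2
cv2.imwrite('pics/crop1.png',o[:,:,::-1])
E
```

```text
table z [ 0.40564477  0.09699799 -0.00059481]
stand rim (522, 253, 55, 303, 1.4) 0.08867905708292412 664
stock 165 [527. 129. 149.] [472.   65.  101.1] [477.  66. 769.]
t1 159 [ 573. -216.  134.] [ 496.6 -123.5  139.5] [ 501. -125.  762.]
t2 166 [ 567. -300.  134.] [ 495.7 -163.6  172.2] [ 497. -166.  762.]
t3 162 [ 467. -241.  134.] [ 442.  -136.6  126.3] [ 447. -137.  762.]
t4 167 [ 466. -317.  135.] [ 440.  -175.   163.4] [ 447. -175.  762.]
carton (519, -256, 251, 212, 83.1)
scan 0.065 (441, -6, 62, 170, 88.9) 901
scan 0.05 (447, -8, 65, 182, 89.6) 1070
scan 0.003 (453, -15, 113, 236, 88.7) 894
mug (599, -104, 98, 408, 51.3) 1.395689439206589
bell (613, 71, 435, 71, 32.1) 1.395689439206589
sta (561, -222, 90, 506, 46.1) 1.395689439206589
pin (675, -35, 531, 83, 0.1) 1.395689439206589
```

View pics/crop1.png

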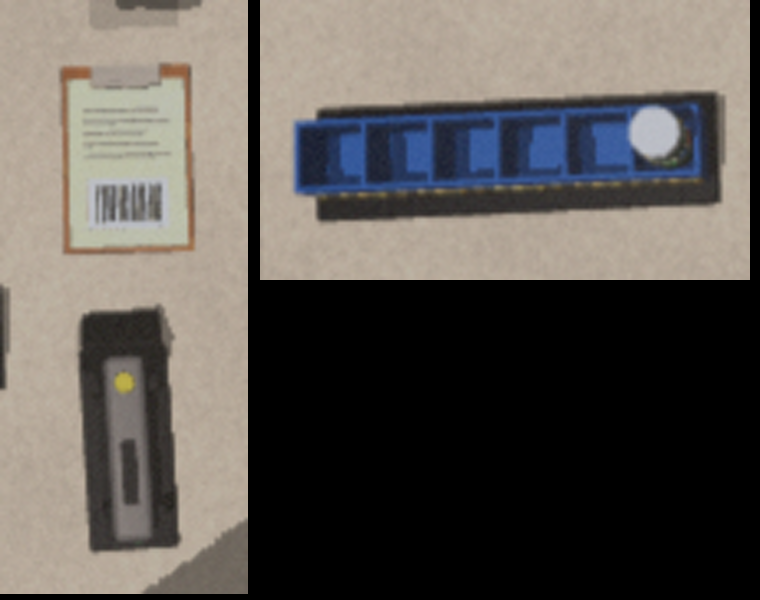

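The crop shows the label centre at about pixel (273.8,191.8). The scanner handle runs from pixel (272.3,238) to (275,294), with its head towards +x. The stock tube is in the last pocket at the right, which is pocket 0.

```bash
cat >> m.py <<'E'
def px(c,u,v,z):
    a=np.array(c['attitude'],float); M=R.from_quat(a,scalar_first=True).as_matrix()
    r=M@np.array([(u-c['cx'])/c['fx'],-(v-c['cy'])/c['fy'],-1]); o=np.array(c['position'])
    return o+r*(z-o[2])/r[2]
def proj(c,X):
    M=R.from_quat(np.array(c['attitude'],float),scalar_first=True).as_matrix()
    q=M.T@(np.array(X)-c['position']); return c['cx']-c['fx']*q[0]/q[2], c['cy']+c['fy']*q[1]/q[2]
E
python3 - <<'E'
from m import *
p,d,c=load('top'); P=cloud(d,c); hsv=cv2.cvtColor(p,cv2.COLOR_RGB2HSV); ok=d>0
v,u=np.mgrid[:420,:560]
def box(a,b,e,f): return (u>=a)&(u<=b)&(v>=e)&(v<=f)&ok
print('label',px(c,273.8,191.8,.005)); a=px(c,272.4,238.2,.075);b=px(c,275,293.6,.075);print('handle',a,b,np.degrees(np.arctan2(*(a-b)[1::-1])))
for nm,b in dict(stock=(205,232,215,242),t1=(340,362,196,220),t2=(372,396,200,222),t3=(350,374,236,258),t4=(381,404,236,258)).items():
    m=box(*b)&(P[...,2]>.12)&(P[...,2]<.16)&(hsv[...,1]<60); Q=P[m][:,:2]
    (x,y),r=cv2.minEnclosingCircle((Q*1000).astype(np.float32)); print(nm,len(Q),np.round([x,y,r],1))
for n,b in dict(mug=(320,364,140,178),bell=(195,224,133,162),sta=(385,405,142,192),pin=(258,298,82,135)).items():
    m=box(*b)&(P[...,2]>.02); print(n,rect(P[m][:,:2]),P[m][:,2].max())
for n,b,lo,hi in (('carton',(310,415,185,278),.048,.062),('handle',(255,295,235,300),.068,.085),('base',(255,295,235,300),.003,.015),('clip',(250,298,145,212),.002,.02)):
    m=box(*b)&(P[...,2]>lo)&(P[...,2]<hi); print(n,rect(P[m][:,:2]),m.sum())
E
```

```text
label [ 0.6374658  -0.01535096  0.005     ]
handle [ 0.50071093 -0.00928115  0.075     ] [ 0.35513431 -0.0135021   0.075     ] 1.6608107863152546
stock 174 [526.4 128.9  18.2]
t1 168 [ 574.  -216.5   18.7]
t2 172 [ 568.  -300.3   18.5]
t3 174 [ 467.6 -241.5   18.5]
t4 176 [ 467.4 -317.8   19. ]
mug (716, -204, 76, 101, 23.9) 0.0966979311140308
bell (768, 169, 70, 70, 37.3) 0.05895584923806463
sta (704, -360, 30, 123, 81.8) 0.056524052924790125
pin (869, -34, 83, 144, 89.7) 0.11353391921373257
carton (519, -256, 251, 212, 83.1) 850
handle (433, -5, 62, 153, 88.6) 745
base (425, -15, 112, 180, 88.7) 821
clip (677, -16, 138, 196, 88.6) 1875
```

>>> {"fn": "drive_tool", "kwargs": {
  "targets": [
    [[0.3,1.0,0.04],-0.78],
    [[0.3,1.0,0.04],-0.78],
    [[0.3,1.0,0.04],-0.78],
    [[0.3,1.0,0.04],-0.78],
    [[0.3,1.0,0.04],-0.78],
    [[0.3,1.0,0.04],-0.78],
    [[0.3,1.0,0.04],-0.78],
    [[0.3,1.0,0.04],-0.78],
    [[0.3,1.0,0.04],-0.78],
    [[0.3,1.0,0.04],-0.78],
    [[0.3,1.0,0.04],-0.78],
    [[0.3,1.0,0.04],-0.78]
  ],
  "fingers": 85
}}

```text
t: 1.35
tcp_pos: [0.4044, -0.0684, 0.2513]
tool_rot: [-0.0, 1.0, 0.017, 0.0]
ft_force: [0.5, -0.1, 0.3]
gripper_width: 0.0847
grasp_force: 0.0
```

>>> {"fn": "drive_tool", "kwargs": {
  "targets": [
    [[0.05,0.12,0],0],
    [[0.05,0.12,0],0],
    [[0.05,0.12,0],0],
    [[0.05,0.12,0],0],
    [[0.05,0.12,0],0]
  ]
}}

```text
t: 1.85
tcp_pos: [0.4288, -0.0123, 0.251]
tool_rot: [0.0, 1.0, 0.014, -0.0]
ft_force: [-1.4, 0.3, 0.7]
gripper_width: 0.0851
grasp_force: 0.0
```

```bash
python3 - <<'E'
from m import *
o=bot.observe();print(o['t'],o['tcp_pos'],R.from_quat(o['tool_rot'],scalar_first=True).as_matrix().round(4))
p,d,c=grab('wrist','w1.png'); print(c)
E
```

```text
1.85 [ 0.42877491 -0.01226938  0.25104715] [[ 9.996e-01  2.720e-02 -7.000e-04]
 [ 2.720e-02 -9.996e-01 -6.000e-04]
 [-7.000e-04  6.000e-04 -1.000e+00]]
{'fx': 298.1445860450759, 'fy': 298.1445860450759, 'cx': 283.8449889942696, 'cy': 210.07998277846465, 'position': array([ 0.49940648, -0.01072619,  0.39339257]), 'attitude': array([ 0.70901125, -0.10146754,  0.09879674, -0.69083037])}
```

View pics/w1.png

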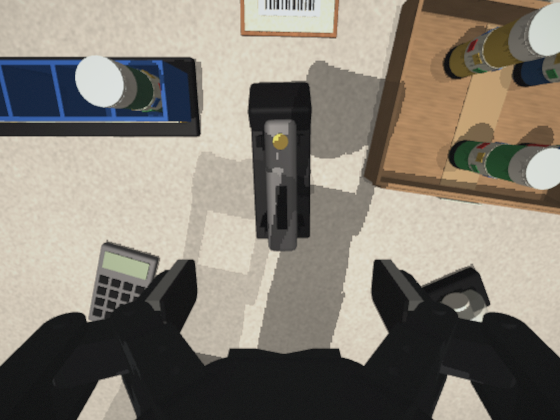

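The wrist view shows the handle from (281,122) to (283,250), between open fingers. The barcode is at the top edge, around (289,5). I'll fit the handle's midline from depth.

```bash
python3 - <<'E'
from m import *
p,d,c=load('wrist'); P=cloud(d,c); v,u=np.mgrid[:420,:560]
m=(u>225)&(u<335)&(v>60)&(v<270)&(d>0)
for z0 in (.068,.072): 
  mm=m&(P[...,2]>z0)&(P[...,2]<.085); Q=P[mm]
  L=[]
  for x in np.arange(.33,.54,.015):
    q=Q[abs(Q[:,0]-x)<.004]
    if len(q)>5: L.append((x,(q[:,1].min()+q[:,1].max())/2)); print(round(x,3),(np.array([q[:,1].min(),q[:,1].max(),np.median(q[:,2])])*1000).round(1))
print(np.polyfit(*np.array([l for l in L if .37<l[0]<.47]).T,1))
E
```

```text
0.36 [-28.6   4.3  74.2]
0.375 [-28.2   5.6  74.7]
0.39 [-27.6   5.8  74.9]
0.405 [-27.1   5.8  74.9]
0.42 [-26.5   7.2  74.8]
0.435 [-24.9   7.2  74.7]
0.45 [-24.3   8.5  74.6]
0.465 [-23.7   8.6  74.5]
0.48 [-23.2   9.9  75.2]
0.495 [-22.7  20.4  74.4]
0.51 [-38.4  27.3  74.6]
0.36 [-27.3   2.9  74.3]
0.375 [-27.    3.1  74.8]
0.39 [-26.4   4.4  75. ]
0.405 [-24.7   4.6  75.1]
0.42 [-25.1   5.9  75.1]
0.435 [-23.6   6.   74.9]
0.45 [-23.1   7.3  74.7]
0.465 [-22.6   7.4  74.6]
0.48 [-22.    8.6  75.6]
0.495 [-21.5   8.7  74.6]
0.51 [-37.2  26.2  74.7]
[ 0.0489209  -0.03011788]
```

>>> {"fn": "drive_tool", "kwargs": {
  "targets": [
    [[0.008,0.007,-0.08],0.043],
    [[0.008,0.007,-0.16],0.043],
    [[0.008,0.007,-0.24],0.043],
    [[0.008,0.007,-0.3],0.043],
    [[0.008,0.007,-0.35],0.043],
    [[0.008,0.007,-0.39],0.043],
    [[0.008,0.007,-0.41],0.043],
    [[0.008,0.007,-0.42],0.043],
    [[0.008,0.007,-0.42],0.043],
    [[0.008,0.007,-0.42],0.043]
  ]
}}

```text
t: 2.9
tcp_pos: [0.4342, -0.0079, 0.0423]
tool_rot: [0.0, 1.0, 0.025, 0.001]
ft_force: [-0.3, -1.1, 0.7]
gripper_width: 0.0847
grasp_force: 0.0
```

>>> {"fn": "drive_tool", "kwargs": {
  "targets": [
    [[0,0,0],0],
    [[0,0,0],0],
    [[0,0,0],0],
    [[0,0,0],0],
    [[0,0,0],0],
    [[0,0,0],0],
    [[0,0,0],0],
    [[0,0,0],0],
    [[0,0,0],0],
    [[0,0,0],0]
  ],
  "fingers": 20
}}

```text
t: 3.9
tcp_pos: [0.4339, -0.0076, 0.0419]
tool_rot: [0.0, 1.0, 0.025, 0.001]
ft_force: [-0.5, 0.5, 6.2]
gripper_width: 0.033
grasp_force: 60.4
```

```bash
python3 - <<'E'
from m import *
o=bot.observe();print(o)
E
```

```text
{'t': 3.9, 'qpos': array([-1.79488136e-01,  7.83507904e-02,  2.17916779e+00,  3.78080285e-05,
        8.82841623e-01,  1.34088042e+00]), 'qd': array([-1.98658531e-04, -4.56146124e-04,  1.80091256e-03, -4.85235501e-04,
        5.47061264e-04,  5.89439013e-05]), 'joint_efforts': array([-3.40385246e-02, -2.39245784e+01, -2.09289408e+01,  2.15084996e-02,
       -1.36178811e-01,  1.16440185e-02]), 'tcp_pos': array([ 0.43392426, -0.00757961,  0.04193849]), 'tool_rot': array([1.10957012e-04, 9.99682259e-01, 2.51992204e-02, 6.06330225e-04]), 'ft_force': array([-0.45598739,  0.51771117,  6.1879983 ]), 'moment': array([ 0.01032715,  0.10288368, -0.02344976]), 'grasp_force': 60.432361364364624, 'gripper_width': 0.03302743294076177}
```

>>> {"fn": "drive_tool", "kwargs": {
  "targets": [
    [[0,0,0.02],0],
    [[0,0,0.05],0],
    [[0,0,0.1],0],
    [[0,0,0.15],0],
    [[0,0,0.2],0],
    [[0,0,0.2],0],
    [[0,0,0.2],0]
  ]
}}

```text
t: 4.6
tcp_pos: [0.4328, -0.0074, 0.141]
tool_rot: [-0.0, 1.0, 0.025, 0.0]
ft_force: [0.7, -0.1, -1.8]
gripper_width: 0.0334
grasp_force: 59.8
```

```bash
python3 - <<'E'
from m import *
o=bot.observe();print(o['t'],o['tcp_pos'],o['tool_rot'],o['gripper_width'])
p,d,c=grab('wrist'); q,e,f=grab('top')
i=cv2.resize(q[135:215,240:310],None,fx=5,fy=5,interpolation=cv2.INTER_CUBIC)
O=np.zeros((420,780,3),np.uint8);O[:]=0;w=cv2.resize(p[:300,90:490],(400,300));O[:300,:400]=w;O[:400,400:750]=i
cv2.imwrite('pics/w2.png',O[:,:,::-1])
E
```

```text
4.6 [ 0.4328056  -0.00739538  0.14096426] [-1.90743411e-05  9.99683727e-01  2.51484489e-02  1.36314077e-05] 0.03336667529164386
```

View pics/w2.png

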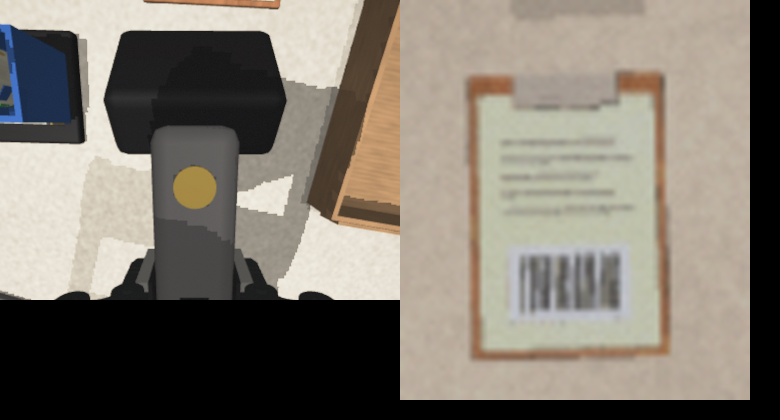

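The label centre is still at pixel (273.7,191.5), so the clipboard hasn't moved. The scanner hangs level and centred in the fingers. I'll cross-check the label position with the earlier wrist frame.

```bash
python3 - <<'E'
from m import *
p,d,c=load('top'); print(px(c,273.6,191.4,.005))
# bottom corners of clipboard, top cam: crop (478,357),(668,352)
A=px(c,240+78/5-.4,135+357/5-.4,.004);B=px(c,240+268/5-.4,135+352/5-.4,.004);print('top edge',A,B)
c=dict(c,position=np.array([ 0.49940648, -0.01072619,  0.39339257]),attitude=np.array([ 0.70901125, -0.10146754,  0.09879674, -0.69083037]),fx=298.1445860450759,fy=298.1445860450759,cx=283.8449889942696,cy=210.07998277846465)
A=px(c,242,35.5,.004);B=px(c,338,38,.004);print('w edge',A,B)
p=cv2.imread('pics/w1.png')[:60,220:360];cv2.imwrite('pics/w1c.png',cv2.resize(p,None,fx=5,fy=5,interpolation=cv2.INTER_CUBIC))
E
```

```text
[ 0.6386294  -0.01480301  0.005     ]
top edge [0.59782001 0.03810011 0.004     ] [ 0.59866294 -0.06971754  0.004     ]
w edge [0.59568756 0.04037389 0.004     ] [ 0.59600346 -0.07133006  0.004     ]
```

View pics/w1c.png

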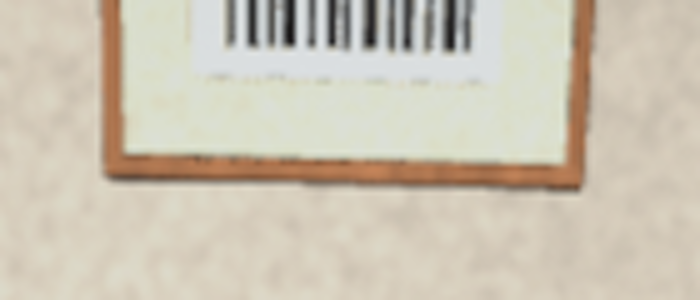

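The clipboard's near edge is centred at crop x 342, which puts the label at (0.638,-0.014). That matches the top camera.

>>> {"fn": "drive_tool", "kwargs": {
  "targets": [
    [[0.03,-0.01,-0.03],0],
    [[0.06,-0.02,-0.06],0],
    [[0.08,-0.028,-0.09],0],
    [[0.085,-0.03,-0.095],0],
    [[0.085,-0.03,-0.095],0],
    [[0.085,-0.03,-0.095],0],
    [[0.085,-0.03,-0.095],0],
    [[0.085,-0.03,-0.095],0],
    [[0.085,-0.03,-0.095],0],
    [[0.085,-0.03,-0.095],0],
    [[0.085,-0.03,-0.095],0],
    [[0.085,-0.03,-0.095],0]
  ]
}}

```text
t: 5.9
tcp_pos: [0.4757, -0.0225, 0.0939]
tool_rot: [0.0, 1.0, 0.025, 0.0]
ft_force: [-0.2, 0.5, -1.9]
gripper_width: 0.0334
grasp_force: 59.8
```

```bash
python3 - <<'E'
from m import *
o=bot.observe();print(o['t'],o['tcp_pos'],o['tool_rot'])
p,d,c=grab('top'); q,e,f=grab('side')
O=np.zeros((520,790,3),np.uint8)
O[:420,:370]=cv2.resize(p[135:240,228:320],(370,420));O[:520,380:780]=cv2.resize(q[140:270,250:350],(400,520))
cv2.imwrite('pics/s3.png',O[:,:,::-1])
E
```

```text
5.9 [ 0.47571046 -0.02248744  0.09388973] [1.27447683e-05 9.99684104e-01 2.51333222e-02 8.97570599e-05]
```

View pics/s3.png

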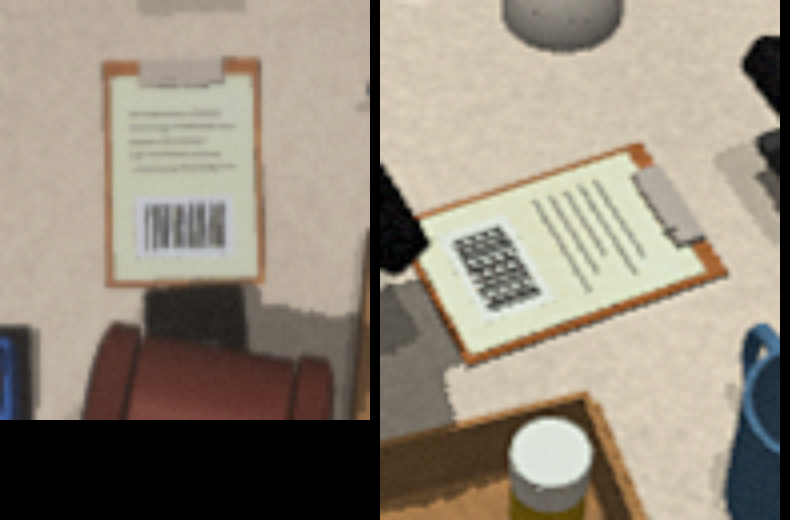

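The top view shows the clipboard unmoved and the head just short of it, pointing at the label. The side view has the label centre at about (278.6,206.6).

```bash
python3 - <<'E'
from m import *
p,d,c=load('side'); print(px(c,278.6,206.6,.005))
p,d,c=load('top'); print(px(c,273.8,191.3,.005)); P=cloud(d,c)
h=P[205:224,263:291]; m=(h[...,2]>.075)&(h[...,2]<.14); q=h[m]; print(q.min(0),q.max(0),len(q)); print(px(c,264,206.5,.1),px(c,289.2,206.5,.1))
E
```

```text
[ 0.64116777 -0.01309932  0.005     ]
[ 0.63890737 -0.01537734  0.005     ]
[ 0.54151723 -0.05359744  0.08575891] [0.58572193 0.01153867 0.13365699] 347
[0.58306975 0.01128482 0.1       ] [ 0.58182077 -0.05524267  0.1       ]
```

>>> {"fn": "drive_tool", "kwargs": {
  "targets": [
    [[0.002,0.003,0],0],
    [[0.002,0.003,0],0],
    [[0.002,0.003,0],0],
    [[0.002,0.003,0],0],
    [[0.002,0.003,0],0],
    [[0.002,0.003,0],0],
    [[0.002,0.003,0],0],
    [[0.002,0.003,0],0],
    [[0.002,0.003,0],0],
    [[0.002,0.003,0],0],
    [[0.002,0.003,0],0],
    [[0.002,0.003,0],0]
  ]
}}

```text
t: 7.2
tcp_pos: [0.4767, -0.021, 0.0938]
tool_rot: [0.0, 1.0, 0.025, 0.0]
ft_force: [-0.1, 0.2, -2.2]
gripper_width: 0.0331
grasp_force: 59.8
```

>>> {"fn": "drive_tool", "kwargs": {
  "targets": [
    [[0,0,0],0],
    [[0,0,0],0],
    [[0,0,0],0],
    [[0,0,0],0],
    [[0,0,0],0],
    [[0,0,0],0],
    [[0,0,0],0],
    [[0,0,0],0]
  ]
}}

```text
t: 8.0
tcp_pos: [0.4767, -0.021, 0.0938]
tool_rot: [0.0, 1.0, 0.025, 0.0]
ft_force: [-0.1, 0.2, -2.1]
gripper_width: 0.0335
grasp_force: 59.8
```

>>> {"fn": "drive_tool", "kwargs": {
  "targets": [
    [[0,0,0.05],0],
    [[-0.03,0.01,0.09],0],
    [[-0.06,0.02,0.09],0],
    [[-0.086,0.026,0.09],0],
    [[-0.086,0.026,0.06],0],
    [[-0.086,0.026,0.03],0],
    [[-0.086,0.026,0.0],0],
    [[-0.086,0.026,-0.03],0],
    [[-0.086,0.026,-0.055],0],
    [[-0.086,0.026,-0.075],0],
    [[-0.086,0.026,-0.09],0],
    [[-0.086,0.026,-0.097],0]
  ]
}}

```text
t: 9.2
tcp_pos: [0.4333, -0.0079, 0.0446]
tool_rot: [-0.0, 1.0, 0.025, -0.001]
ft_force: [0.3, -0.5, -1.4]
gripper_width: 0.033
grasp_force: 59.9
```

>>> {"fn": "drive_tool", "kwargs": {
  "targets": [
    [[0,0,-0.003],0],
    [[0,0,-0.005],0],
    [[0,0,-0.006],0],
    [[0,0,-0.007],0],
    [[0,0,-0.007],0],
    [[0,0,-0.007],0],
    [[0,0,-0.007],0]
  ]
}}

```text
t: 9.9
tcp_pos: [0.4338, -0.008, 0.042]
tool_rot: [0.0, 1.0, 0.025, 0.0]
ft_force: [-0.0, -0.5, -1.4]
gripper_width: 0.0333
grasp_force: 59.9
```

>>> {"fn": "drive_tool", "kwargs": {
  "targets": [
    [[0,0,-0.001],0],
    [[0,0,-0.002],0],
    [[0,0,-0.002],0],
    [[0,0,-0.002],0]
  ]
}}

```text
t: 10.3
tcp_pos: [0.4339, -0.008, 0.0419]
tool_rot: [-0.0, 1.0, 0.025, -0.0]
ft_force: [-4.3, 0.9, 8.2]
gripper_width: 0.0333
grasp_force: 61.3
```

>>> {"fn": "drive_tool", "kwargs": {
  "targets": [
    [[0,0,0],0],
    [[0,0,0],0],
    [[0,0,0],0],
    [[0,0,0],0],
    [[0,0,0],0],
    [[0,0,0],0],
    [[0,0,0],0],
    [[0,0,0],0]
  ],
  "fingers": 85
}}

```text
t: 11.1
tcp_pos: [0.4337, -0.008, 0.0408]
tool_rot: [-0.0, 1.0, 0.025, -0.0]
ft_force: [-0.2, -0.6, -0.1]
gripper_width: 0.0849
grasp_force: 0.0
```

>>> {"fn": "drive_tool", "kwargs": {
  "targets": [
    [[0,0,0.03],0],
    [[0,0,0.1],0],
    [[0,0,0.2],0],
    [[0,0,0.3],0],
    [[0,0,0.4],0],
    [[0,0,0.48],0],
    [[0,0,0.48],0.5],
    [[0,0,0.48],1],
    [[0,0,0.48],1],
    [[0,0,0.48],1]
  ]
}}

```text
t: 12.1
tcp_pos: [0.4336, -0.008, 0.2808]
tool_rot: [0.0, 0.962, 0.273, 0.0]
ft_force: [0.3, -0.0, -0.0]
gripper_width: 0.0853
grasp_force: 0.0
```

>>> {"fn": "drive_tool", "kwargs": {
  "targets": [
    [[0.07,-0.1,0],0.3],
    [[0.07,-0.2,0],0.6],
    [[0.07,-0.3,0],0.9],
    [[0.07,-0.4,0],1],
    [[0.07,-0.5,0],1],
    [[0.07,-0.6,0],1],
    [[0.07,-0.6,0],1],
    [[0.07,-0.6,0],1]
  ]
}}

```text
t: 12.9
tcp_pos: [0.4681, -0.3111, 0.2803]
tool_rot: [0.0, 0.866, 0.5, -0.0]
ft_force: [0.5, 0.7, 0.1]
gripper_width: 0.0853
grasp_force: 0.0
```

>>> {"fn": "drive_tool", "kwargs": {
  "targets": [
    [[0.05,0,0],0.3],
    [[0.1,0,0],0.6],
    [[0.1,0,0],0.9],
    [[0.1,0,0],1],
    [[0.1,0,0],1],
    [[0.1,0,0],1]
  ]
}}

```text
t: 13.5
tcp_pos: [0.5187, -0.3069, 0.2807]
tool_rot: [-0.0, 0.714, 0.7, 0.0]
ft_force: [-0.0, -0.4, 0.3]
gripper_width: 0.0848
grasp_force: 0.0
```

>>> {"fn": "drive_tool", "kwargs": {
  "targets": [
    [[0,0,0],0.09],
    [[0,0,0],0.09],
    [[0,0,0],0.09],
    [[0,0,0],0.09]
  ]
}}

```text
t: 13.9
tcp_pos: [0.5186, -0.3079, 0.2809]
tool_rot: [0.0, 0.699, 0.715, 0.0]
ft_force: [-0.7, -0.5, 0.3]
gripper_width: 0.0849
grasp_force: 0.0
```

```bash
python3 - <<'E'
from m import *
o=bot.observe();print(o['t'],o['tcp_pos'],o['tool_rot'],o['qpos'])
p,d,c=grab('wrist','w4.png'); q,e,f=grab('top','top4.png')
O=np.zeros((420,780,3),np.uint8);O[:,:]=0;O[:315,:420]=cv2.resize(p,(420,315));O[:340,430:770]=cv2.resize(q[135:305,240:410],(340,340))
O[330:420,430-430:300]=cv2.resize(q[205:260,105:245],(300,90))
cv2.imwrite('pics/v4.png',O[:,:,::-1])
E
```

```text
13.9 [ 0.51860338 -0.30786765  0.28085768] [3.06284871e-06 6.98707092e-01 7.15407855e-01 1.82940333e-05] [-6.52082410e-01  1.34789739e-01  1.61445780e+00  3.61499659e-05
  1.39233460e+00 -6.75707822e-01]
```

View pics/v4.png

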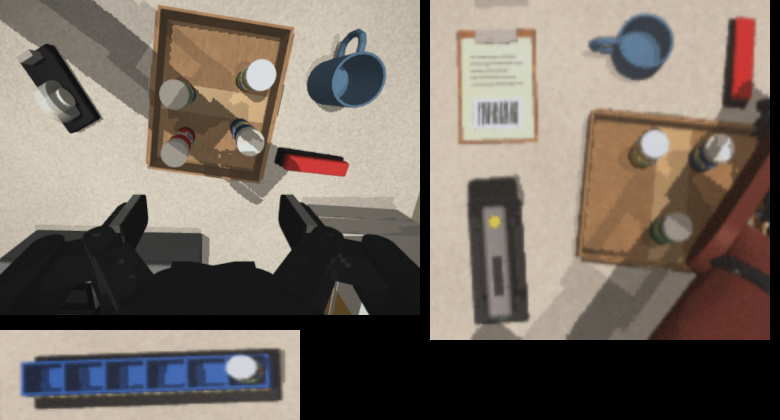

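The scanner lies in its cradle and all four tubes are upright. In the wrist view their caps are at about (237,127), (347,100), (233,203) and (333,187). I'll fit the caps, and the stand from the top view.

```bash
cat >> m.py <<'E'
def caps(p,d,c,zlo,zhi,xy):
    P=cloud(d,c)
    for X in xy:
        m=(d>0)&(P[...,2]>zlo)&(P[...,2]<zhi)&(np.hypot(P[...,0]-X[0],P[...,1]-X[1])<.035)
        Q=(P[m]*1000).astype(np.float32)
        if len(Q)<20: print(X,'none');continue
        (x,y),r=cv2.minEnclosingCircle(Q[:,:2]); b=(Q.min(0)+Q.max(0))/2
        print(X,len(Q),'circ',round(x,1),round(y,1),round(r,1),'bb',b[:2].round(1),'z',np.median(Q[:,2]).round(1))
def stand(d,c):
    P=cloud(d,c); m=(d>0)&(P[...,2]>.08)&(P[...,2]<.098)&(abs(P[...,0]-.522)<.06)&(abs(P[...,1]-.253)<.19)
    n,l,s,_=cv2.connectedComponentsWithStats(m.astype(np.uint8),connectivity=8); k=1+s[1:,4].argmax()
    print('stand',rect(P[l==k][:,:2]),rect(P[m][:,:2]))
E
python3 - <<'E'
from m import *
T=[(.574,-.2165),(.568,-.300),(.4676,-.2415),(.4674,-.3178)]
p,d,c=load('wrist'); caps(p,d,c,.128,.145,T)
p,d,c=load('top'); stand(d,c); caps(p,d,c,.128,.145,T[:1])
E
```

```text
Traceback (most recent call last):
  File "m.py", line 17, in caps
    (x,y),r=cv2.minEnclosingCircle(Q[:,:2]); b=(Q.min(0)+Q.max(0))/2
            ~~~~~~~~~~~~~~~~~~~~~~^^^^^^^^^
cv2.error: OpenCV(4.12.0) /io/opencv/modules/imgproc/src/shapedescr.cpp:201: error: (-215:Assertion failed) count >= 0 && (depth == CV_32F || depth == CV_32S) in function 'minEnclosingCircle'
```

```bash
sed -i 's/Circle(Q\[:,:2\])/Circle(Q[:,:2].copy())/' m.py
python3 - <<'E'
from m import *
T=[(.574,-.2165),(.568,-.300),(.4676,-.2415),(.4674,-.3178)]
p,d,c=load('wrist'); caps(p,d,c,.128,.145,T)
p,d,c=load('top'); stand(d,c); caps(p,d,c,.128,.145,T[:1])
E
```

```text
(0.574, -0.2165) 1359 circ 573.9 -215.7 18.4 bb [ 573.9 -215.8] z 134.3
(0.568, -0.3) 1068 circ 567.0 -300.2 18.4 bb [ 566.9 -300.2] z 134.3
(0.4676, -0.2415) 1247 circ 467.2 -241.1 18.2 bb [ 467.3 -241.1] z 134.4
(0.4674, -0.3178) 1038 circ 465.8 -318.1 18.5 bb [ 465.9 -317.5] z 134.4
stand (522, 253, 55, 303, 1.3) (522, 253, 55, 303, 1.3)
(0.574, -0.2165) 158 circ 574.4 -216.3 18.3 bb [ 574.2 -216.2] z 133.8
```

>>> {"fn": "drive_tool", "kwargs": {
  "targets": [
    [[0.055,0.09,-0.04],0],
    [[0.111,0.184,-0.08],0],
    [[0.111,0.184,-0.14],0],
    [[0.111,0.184,-0.22],0],
    [[0.111,0.184,-0.3],0],
    [[0.111,0.184,-0.35],0],
    [[0.111,0.184,-0.38],0],
    [[0.111,0.184,-0.394],0],
    [[0.111,0.184,-0.394],0]
  ]
}}

```text
t: 14.9
tcp_pos: [0.5742, -0.2161, 0.0836]
tool_rot: [-0.0, 0.699, 0.716, -0.0]
ft_force: [0.7, 0.5, 0.4]
gripper_width: 0.0847
grasp_force: 0.0
```

>>> {"fn": "drive_tool", "kwargs": {
  "targets": [
    [[0,0,0],0],
    [[0,0,0],0],
    [[0,0,0],0],
    [[0,0,0],0],
    [[0,0,0],0],
    [[0,0,0],0],
    [[0,0,0],0],
    [[0,0,0],0]
  ],
  "fingers": 25
}}

```text
t: 15.7
tcp_pos: [0.5753, -0.2166, 0.0854]
tool_rot: [0.001, 0.698, 0.716, 0.0]
ft_force: [-0.4, -0.5, 5.5]
gripper_width: 0.0347
grasp_force: 59.8
```

>>> {"fn": "drive_tool", "kwargs": {
  "targets": [
    [[0,0,0.03],0],
    [[0,0,0.1],0],
    [[0,0,0.18],0],
    [[0,0,0.26],0],
    [[0,0,0.34],0],
    [[0,0,0.34],0],
    [[0,0,0.34],0]
  ]
}}

```text
t: 16.4
tcp_pos: [0.5746, -0.2162, 0.2556]
tool_rot: [0.001, 0.698, 0.716, 0.0]
ft_force: [-0.6, 0.8, -1.7]
gripper_width: 0.035
grasp_force: 59.9
```

>>> {"fn": "drive_tool", "kwargs": {
  "targets": [
    [[-0.01,0.08,0],0],
    [[-0.02,0.16,0],0],
    [[-0.03,0.25,0],0],
    [[-0.05,0.34,0],0],
    [[-0.06,0.43,0],0],
    [[-0.08,0.52,0],0],
    [[-0.09,0.61,0],0],
    [[-0.102,0.69,0],0],
    [[-0.102,0.75,0],0],
    [[-0.102,0.788,0],0],
    [[-0.102,0.788,0],0],
    [[-0.102,0.788,0],0]
  ]
}}

```text
t: 17.6
tcp_pos: [0.5218, 0.1777, 0.2515]
tool_rot: [-0.001, 0.698, 0.716, -0.002]
ft_force: [-0.2, -0.2, -1.7]
gripper_width: 0.0346
grasp_force: 59.9
```

```bash
python3 - <<'E'
from m import *
o=bot.observe();print(o['t'],o['tcp_pos'],o['tool_rot'])
p,d,c=grab('wrist','w5.png'); stand(d,c); print(c)
E
```

```text
17.6 [0.52175841 0.17765425 0.25152781] [-0.00094474  0.69801309  0.7160814  -0.0020616 ]
stand (521, 246, 54, 215, 1.3) (521, 246, 54, 215, 1.3)
{'fx': 298.1445860450759, 'fy': 298.1445860450759, 'cx': 283.8449889942696, 'cy': 210.07998277846465, 'position': array([0.52020462, 0.24830068, 0.39381523]), 'attitude': array([ 9.89865332e-01, -1.41464713e-01,  6.98023088e-04,  1.24044829e-02])}
```

View pics/w5.png

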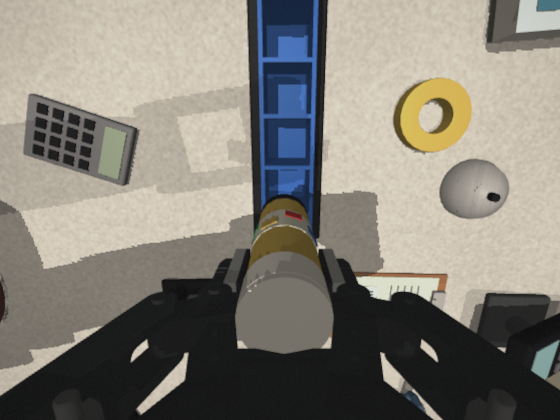

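Three dividers are visible at rows 59, 116 and 167 near column 289. The carried tube is held straight.

```bash
python3 - <<'E'
from m import *
p,d,c=load('wrist')
for r in (59,116,167): print(px(c,289,r,.09), px(c,262,r,.09)[0],px(c,317,r,.09)[0])
p=cv2.imread('pics/w5.png')[:,280:298].astype(int).mean(1)
print([(i,int(p[i,0])) for i in list(range(52,66))+list(range(108,124))+list(range(160,174))])
E
```

```text
[0.52209827 0.30527133 0.09      ] 0.4971290470020339 0.547971077418376
[0.52356643 0.2550139  0.09      ] 0.4973221956347904 0.5507592518881856
[0.52501323 0.20548749 0.09      ] 0.49751254259742234 0.5535067550615672
[(52, 188), (53, 188), (54, 188), (55, 188), (56, 188), (57, 189), (58, 189), (59, 189), (60, 189), (61, 166), (62, 105), (63, 62), (64, 64), (65, 64), (108, 164), (109, 164), (110, 163), (111, 163), (112, 163), (113, 163), (114, 163), (115, 163), (116, 163), (117, 153), (118, 116), (119, 76), (120, 84), (121, 85), (122, 85), (123, 85), (160, 78), (161, 78), (162, 78), (163, 78), (164, 77), (165, 108), (166, 146), (167, 157), (168, 157), (169, 134), (170, 124), (171, 156), (172, 156), (173, 156)]
```

>>> {"fn": "drive_tool", "kwargs": {
  "targets": [
    [[0.003,0.003,0],0],
    [[0.003,0.003,0],0],
    [[0.003,0.003,-0.04],0],
    [[0.003,0.003,-0.08],0],
    [[0.003,0.003,-0.12],0],
    [[0.003,0.003,-0.16],0],
    [[0.003,0.003,-0.19],0],
    [[0.003,0.003,-0.22],0],
    [[0.003,0.003,-0.25],0],
    [[0.003,0.003,-0.28],0],
    [[0.003,0.003,-0.28],0]
  ]
}}

```text
t: 18.75
tcp_pos: [0.5227, 0.179, 0.111]
tool_rot: [-0.001, 0.698, 0.716, -0.002]
ft_force: [-0.1, -0.3, -1.7]
gripper_width: 0.0349
grasp_force: 59.9
```

>>> {"fn": "drive_tool", "kwargs": {
  "targets": [
    [[0.001,0,-0.008],0],
    [[0.001,0,-0.014],0],
    [[0.001,0,-0.018],0],
    [[0.001,0,-0.021],0],
    [[0.001,0,-0.021],0]
  ]
}}

```text
t: 19.25
tcp_pos: [0.5253, 0.1795, 0.1034]
tool_rot: [0.0, 0.698, 0.716, 0.0]
ft_force: [-0.7, -0.2, -1.0]
gripper_width: 0.0347
grasp_force: 59.9
```

>>> {"fn": "drive_tool", "kwargs": {
  "targets": [
    [[0,0,0],0],
    [[0,0,0],0],
    [[0,0,0],0],
    [[0,0,0],0],
    [[0,0,0],0],
    [[0,0,0],0]
  ],
  "fingers": 85
}}

```text
t: 19.85
tcp_pos: [0.5252, 0.1795, 0.1034]
tool_rot: [0.0, 0.698, 0.716, 0.0]
ft_force: [-0.2, -0.9, -0.4]
gripper_width: 0.0851
grasp_force: 0.0
```

>>> {"fn": "drive_tool", "kwargs": {
  "targets": [
    [[0,0,0.03],0],
    [[0,0,0.1],0],
    [[0,0,0.18],0],
    [[0,0,0.26],0],
    [[0,0,0.32],0],
    [[0,0,0.32],0]
  ]
}}

```text
t: 20.45
tcp_pos: [0.5289, 0.1803, 0.2714]
tool_rot: [0.004, 0.698, 0.716, 0.006]
ft_force: [0.2, 0.3, 1.2]
gripper_width: 0.085
grasp_force: 0.0
```

>>> {"fn": "drive_tool", "kwargs": {
  "targets": [
    [[0,-0.1,0],0],
    [[0,-0.2,0],0],
    [[0,-0.3,0],0],
    [[0.02,-0.4,0],0],
    [[0.04,-0.5,0],0],
    [[0.06,-0.6,0],0],
    [[0.08,-0.7,0],0],
    [[0.09,-0.8,0],0],
    [[0.09,-0.9,0],0],
    [[0.09,-0.958,0],0],
    [[0.09,-0.958,0],0],
    [[0.09,-0.958,0],0]
  ]
}}

```text
t: 21.65
tcp_pos: [0.5696, -0.2999, 0.2627]
tool_rot: [-0.001, 0.699, 0.715, 0.0]
ft_force: [-0.0, 0.7, 0.2]
gripper_width: 0.0852
grasp_force: 0.0
```

```bash
python3 - <<'E'
from m import *
o=bot.observe();print(o['t'],o['tcp_pos'],o['tool_rot'])
T=[(.524,.179),(.526,.129)]
p,d,c=grab('top'); stand(d,c); caps(p,d,c,.14,.17,T)
p,d,c=grab('wrist'); caps(p,d,c,.128,.145,[(.568,-.300),(.4676,-.2415),(.4674,-.3178)])
E
```

```text
21.65 [ 0.56959417 -0.29985998  0.26267858] [-8.91090085e-04  6.99031124e-01  7.15090670e-01  1.62175621e-04]
stand (522, 253, 55, 303, 1.3) (522, 253, 55, 303, 1.3)
(0.524, 0.179) 178 circ 525.3 171.1 26.8 bb [523.8 171.1] z 148.1
(0.526, 0.129) 174 circ 525.3 137.4 25.9 bb [526.7 137.3] z 147.6
(0.568, -0.3) 1175 circ 567.1 -299.9 18.3 bb [ 567.  -299.9] z 134.3
(0.4676, -0.2415) 1447 circ 467.3 -240.8 18.4 bb [ 467.4 -241.1] z 134.4
(0.4674, -0.3178) 1181 circ 466.0 -318.0 18.7 bb [ 466.  -317.7] z 134.3
```

Tube seated: its cap is at z 148 mm and the stand is unmoved. Next tube.

>>> {"fn": "drive_tool", "kwargs": {
  "targets": [
    [[-0.005,0,0],0],
    [[-0.005,0,-0.06],0],
    [[-0.005,0,-0.14],0],
    [[-0.005,0,-0.22],0],
    [[-0.005,0,-0.29],0],
    [[-0.005,0,-0.33],0],
    [[-0.005,0,-0.357],0],
    [[-0.005,0,-0.357],0]
  ]
}}

```text
t: 22.55
tcp_pos: [0.5664, -0.2976, 0.0827]
tool_rot: [-0.002, 0.698, 0.716, -0.0]
ft_force: [-0.3, 0.0, -0.0]
gripper_width: 0.0848
grasp_force: 0.0
```

>>> {"fn": "drive_tool", "kwargs": {
  "targets": [
    [[0,0,0],0],
    [[0,0,0],0],
    [[0,0,0],0],
    [[0,0,0],0],
    [[0,0,0],0],
    [[0,0,0],0],
    [[0,0,0],0],
    [[0,0,0],0]
  ],
  "fingers": 25
}}

```text
t: 23.35
tcp_pos: [0.5688, -0.3004, 0.0868]
tool_rot: [0.002, 0.698, 0.716, 0.0]
ft_force: [-0.9, 0.2, 5.1]
gripper_width: 0.0349
grasp_force: 59.7
```

>>> {"fn": "drive_tool", "kwargs": {
  "targets": [
    [[0,0,0.03],0],
    [[0,0,0.1],0],
    [[0,0,0.18],0],
    [[0,0,0.26],0],
    [[0,0,0.34],0],
    [[0,0,0.34],0],
    [[0,0,0.34],0]
  ]
}}

```text
t: 24.05
tcp_pos: [0.5682, -0.2998, 0.2566]
tool_rot: [0.001, 0.698, 0.716, 0.0]
ft_force: [-1.5, -0.1, -1.5]
gripper_width: 0.035
grasp_force: 59.9
```

>>> {"fn": "drive_tool", "kwargs": {
  "targets": [
    [[-0.01,0.08,0],0],
    [[-0.02,0.17,0],0],
    [[-0.03,0.26,0],0],
    [[-0.04,0.35,0],0],
    [[-0.05,0.44,0],0],
    [[-0.06,0.53,0],0],
    [[-0.07,0.62,0],0],
    [[-0.08,0.71,0],0],
    [[-0.09,0.8,0],0],
    [[-0.091,0.88,0],0],
    [[-0.091,0.95,0],0],
    [[-0.091,1.0,0],0]
  ]
}}

```text
t: 25.25
tcp_pos: [0.5198, 0.2025, 0.2516]
tool_rot: [-0.002, 0.698, 0.716, -0.002]
ft_force: [0.8, -0.4, -0.4]
gripper_width: 0.0347
grasp_force: 59.9
```

>>> {"fn": "drive_tool", "kwargs": {
  "targets": [
    [[0,0.03,0],0],
    [[0,0.058,0],0],
    [[0,0.058,0],0],
    [[0,0.058,0],0],
    [[0,0.058,0],0]
  ]
}}

```text
t: 25.75
tcp_pos: [0.5223, 0.2284, 0.2546]
tool_rot: [0.0, 0.699, 0.715, -0.0]
ft_force: [0.1, 0.7, -1.2]
gripper_width: 0.035
grasp_force: 59.9
```

```bash
python3 - <<'E'
from m import *
o=bot.observe();print(o['t'],o['tcp_pos'],o['tool_rot'])
p,d,c=grab('wrist','w6.png'); stand(d,c)
P=cloud(d,c); m=(d>0)&(abs(P[...,2]-.09)<.004)&(abs(P[...,0]-.522)<.012); y=np.sort(P[m][:,1]); print(np.histogram(y,np.arange(.2,.42,.004)))
E
```

```text
25.75 [0.5223002  0.22838622 0.25462466] [ 1.14125773e-04  6.98837182e-01  7.15280678e-01 -3.63400052e-04]
stand (520, 300, 54, 210, 1.4) (520, 300, 54, 210, 1.4)
(array([  0,   0,   0,   0,   0,   0,   0,   0,   0,   0,   0,   0,   0,
        67,  25,   0,   0,   0,   0,   0,   0,   0,   0,   0,   0,  38,
        71,   0,   0,   0,   0,   0,   0,   0,   0,   0,   0,   0, 119,
        34,   0,   0,   0,   0,   0,   0,   0,   0,   0,   0,  84,  25,
         0,   0]), array([0.2  , 0.204, 0.208, 0.212, 0.216, 0.22 , 0.224, 0.228, 0.232,
       0.236, 0.24 , 0.244, 0.248, 0.252, 0.256, 0.26 , 0.264, 0.268,
       0.272, 0.276, 0.28 , 0.284, 0.288, 0.292, 0.296, 0.3  , 0.304,
       0.308, 0.312, 0.316, 0.32 , 0.324, 0.328, 0.332, 0.336, 0.34 ,
       0.344, 0.348, 0.352, 0.356, 0.36 , 0.364, 0.368, 0.372, 0.376,
       0.38 , 0.384, 0.388, 0.392, 0.396, 0.4  , 0.404, 0.408, 0.412,
       0.416]))
```

>>> {"fn": "drive_tool", "kwargs": {
  "targets": [
    [[0.001,0.002,-0.04],0],
    [[0.001,0.002,-0.08],0],
    [[0.001,0.002,-0.12],0],
    [[0.001,0.002,-0.16],0],
    [[0.001,0.002,-0.19],0],
    [[0.001,0.002,-0.22],0],
    [[0.001,0.002,-0.25],0],
    [[0.001,0.002,-0.28],0],
    [[0.001,0.002,-0.295],0],
    [[0.001,0.002,-0.303],0],
    [[0.001,0.002,-0.305],0],
    [[0.001,0.002,-0.305],0]
  ]
}}

```text
t: 27.0
tcp_pos: [0.5231, 0.2307, 0.1027]
tool_rot: [0.0, 0.698, 0.716, 0.0]
ft_force: [0.1, -0.4, -1.6]
gripper_width: 0.0348
grasp_force: 59.9
```

>>> {"fn": "drive_tool", "kwargs": {
  "targets": [
    [[0,0,0],0],
    [[0,0,0],0],
    [[0,0,0],0],
    [[0,0,0],0],
    [[0,0,0],0],
    [[0,0,0],0]
  ],
  "fingers": 85
}}

```text
t: 27.6
tcp_pos: [0.5227, 0.2305, 0.1024]
tool_rot: [0.0, 0.698, 0.716, 0.0]
ft_force: [-0.5, -0.1, 1.4]
gripper_width: 0.0848
grasp_force: 0.0
```

>>> {"fn": "drive_tool", "kwargs": {
  "targets": [
    [[0,0,0.03],0],
    [[0,0,0.1],0],
    [[0,0,0.18],0],
    [[0,0,0.26],0],
    [[0,0,0.32],0],
    [[0,0,0.32],0]
  ]
}}

```text
t: 28.2
tcp_pos: [0.5263, 0.2317, 0.2705]
tool_rot: [0.003, 0.698, 0.716, 0.006]
ft_force: [1.1, 0.4, 0.3]
gripper_width: 0.0847
grasp_force: 0.0
```

>>> {"fn": "drive_tool", "kwargs": {
  "targets": [
    [[0,-0.1,0],0],
    [[-0.01,-0.2,0],0],
    [[-0.03,-0.3,0],0],
    [[-0.05,-0.4,0],0],
    [[-0.06,-0.5,0],0],
    [[-0.07,-0.6,0],0],
    [[-0.08,-0.7,0],0],
    [[-0.1,-0.8,0],0],
    [[-0.11,-0.88,0],0],
    [[-0.112,-0.94,0],0],
    [[-0.112,-0.94,0],0],
    [[-0.112,-0.94,0],0]
  ]
}}

```text
t: 29.4
tcp_pos: [0.4662, -0.2396, 0.2619]
tool_rot: [-0.001, 0.699, 0.715, 0.0]
ft_force: [-0.1, 0.9, -0.6]
gripper_width: 0.0847
grasp_force: 0.0
```

```bash
python3 - <<'E'
from m import *
o=bot.observe();print(o['t'],o['tcp_pos'],o['tool_rot'])
p,d,c=grab('top'); stand(d,c); caps(p,d,c,.14,.17,[(.522,.229)])
p,d,c=grab('wrist'); caps(p,d,c,.128,.145,[(.4676,-.2415),(.4674,-.3178)])
E
```

```text
29.4 [ 0.46618691 -0.23958652  0.26193785] [-7.33356086e-04  6.99008020e-01  7.15113425e-01  1.99247122e-04]
stand (522, 254, 55, 304, 1.5) (522, 254, 55, 304, 1.5)
(0.522, 0.229) 180 circ 523.3 221.0 26.8 bb [522.5 221. ] z 147.1
(0.4676, -0.2415) 1171 circ 467.1 -240.9 18.3 bb [ 466.8 -240.7] z 134.4
(0.4674, -0.3178) 994 circ 465.4 -317.8 18.7 bb [ 465.6 -317.4] z 134.2
```

>>> {"fn": "drive_tool", "kwargs": {
  "targets": [
    [[0.002,-0.003,0],0],
    [[0.002,-0.003,-0.06],0],
    [[0.002,-0.003,-0.14],0],
    [[0.002,-0.003,-0.22],0],
    [[0.002,-0.003,-0.29],0],
    [[0.002,-0.003,-0.33],0],
    [[0.002,-0.003,-0.355],0],
    [[0.002,-0.003,-0.355],0],
    [[0.002,-0.003,-0.355],0]
  ]
}}

```text
t: 30.4
tcp_pos: [0.4686, -0.2411, 0.0858]
tool_rot: [0.001, 0.698, 0.716, 0.0]
ft_force: [0.5, -0.1, 0.5]
gripper_width: 0.0847
grasp_force: 0.0
```

>>> {"fn": "drive_tool", "kwargs": {
  "targets": [
    [[0,0,0],0],
    [[0,0,0],0],
    [[0,0,0],0],
    [[0,0,0],0],
    [[0,0,0],0],
    [[0,0,0],0],
    [[0,0,0],0],
    [[0,0,0],0]
  ],
  "fingers": 25
}}

```text
t: 31.2
tcp_pos: [0.4684, -0.2416, 0.0859]
tool_rot: [0.001, 0.698, 0.716, 0.0]
ft_force: [-1.8, -0.3, 5.9]
gripper_width: 0.0349
grasp_force: 59.7
```

>>> {"fn": "drive_tool", "kwargs": {
  "targets": [
    [[0,0,0.03],0],
    [[0,0,0.1],0],
    [[0,0,0.18],0],
    [[0,0,0.26],0],
    [[0,0,0.34],0],
    [[0,0,0.34],0],
    [[0,0,0.34],0]
  ]
}}

```text
t: 31.9
tcp_pos: [0.468, -0.2412, 0.2563]
tool_rot: [0.001, 0.698, 0.716, 0.0]
ft_force: [-0.2, 0.3, -2.0]
gripper_width: 0.0352
grasp_force: 59.9
```

>>> {"fn": "drive_tool", "kwargs": {
  "targets": [
    [[0.01,0.08,0],0],
    [[0.02,0.17,0],0],
    [[0.03,0.26,0],0],
    [[0.04,0.35,0],0],
    [[0.05,0.44,0],0],
    [[0.06,0.53,0],0],
    [[0.07,0.62,0],0],
    [[0.08,0.71,0],0],
    [[0.095,0.8,0],0],
    [[0.105,0.88,0],0],
    [[0.107,0.95,0],0],
    [[0.107,1.0,0],0]
  ]
}}

```text
t: 33.1
tcp_pos: [0.5191, 0.2608, 0.2515]
tool_rot: [-0.002, 0.698, 0.716, -0.002]
ft_force: [1.3, 1.0, -1.6]
gripper_width: 0.0351
grasp_force: 59.9
```

>>> {"fn": "drive_tool", "kwargs": {
  "targets": [
    [[0,0.03,0],0],
    [[0,0.04,0],0],
    [[0,0.04,0],0],
    [[0,0.04,0],0],
    [[0,0.04,0],0]
  ]
}}

```text
t: 33.6
tcp_pos: [0.5213, 0.2778, 0.2547]
tool_rot: [0.0, 0.699, 0.715, -0.0]
ft_force: [0.2, 0.0, -0.8]
gripper_width: 0.0348
grasp_force: 59.9
```

```bash
cat >> m.py <<'E'
def div():
    o=bot.observe();print(o['t'],o['tcp_pos'],o['tool_rot'])
    p,d,c=grab('wrist'); stand(d,c)
    P=cloud(d,c); m=(d>0)&(abs(P[...,2]-.09)<.004)&(abs(P[...,0]-.521)<.012); y=np.sort(P[m][:,1])
    for g in np.split(y,np.where(np.diff(y)>.01)[0]+1): print(len(g),((g[0]+g[-1])/2).round(4))
E
python3 -c "
from m import *
div()"
```

```text
33.6 [0.52133905 0.2777836  0.25474657] [ 1.15091104e-04  6.98929357e-01  7.15190666e-01 -2.28055217e-04]
stand (519, 327, 54, 160, 1.4) (519, 327, 54, 160, 1.4)
111 0.3049
100 0.3548
127 0.4045
```

>>> {"fn": "drive_tool", "kwargs": {
  "targets": [
    [[0,0.003,-0.04],0],
    [[0,0.003,-0.08],0],
    [[0,0.003,-0.12],0],
    [[0,0.003,-0.16],0],
    [[0,0.003,-0.19],0],
    [[0,0.003,-0.22],0],
    [[0,0.003,-0.25],0],
    [[0,0.003,-0.28],0],
    [[0,0.003,-0.297],0],
    [[0,0.003,-0.305],0],
    [[0,0.003,-0.308],0],
    [[0,0.003,-0.308],0]
  ]
}}

```text
t: 34.85
tcp_pos: [0.5216, 0.2807, 0.1012]
tool_rot: [0.0, 0.698, 0.716, 0.0]
ft_force: [-0.8, -0.2, -2.0]
gripper_width: 0.0347
grasp_force: 59.9
```

>>> {"fn": "drive_tool", "kwargs": {
  "targets": [
    [[0,0,0],0],
    [[0,0,0],0],
    [[0,0,0],0],
    [[0,0,0],0],
    [[0,0,0],0],
    [[0,0,0],0]
  ],
  "fingers": 85
}}

```text
t: 35.45
tcp_pos: [0.5212, 0.2805, 0.1009]
tool_rot: [0.0, 0.698, 0.716, 0.0]
ft_force: [-0.2, 0.6, -0.1]
gripper_width: 0.0847
grasp_force: 0.0
```

>>> {"fn": "drive_tool", "kwargs": {
  "targets": [
    [[0,0,0.03],0],
    [[0,0,0.1],0],
    [[0,0,0.18],0],
    [[0,0,0.26],0],
    [[0,0,0.32],0],
    [[0,0,0.32],0]
  ]
}}

```text
t: 36.05
tcp_pos: [0.5247, 0.282, 0.2691]
tool_rot: [0.003, 0.698, 0.716, 0.006]
ft_force: [0.6, 0.2, 0.5]
gripper_width: 0.0849
grasp_force: 0.0
```

>>> {"fn": "drive_tool", "kwargs": {
  "targets": [
    [[0,-0.1,0],0],
    [[-0.01,-0.2,0],0],
    [[-0.03,-0.3,0],0],
    [[-0.05,-0.4,0],0],
    [[-0.06,-0.5,0],0],
    [[-0.07,-0.6,0],0],
    [[-0.08,-0.7,0],0],
    [[-0.1,-0.8,0],0],
    [[-0.11,-0.9,0],0],
    [[-0.112,-1.0,0],0],
    [[-0.112,-1.0,0],0]
  ]
}}

```text
t: 37.15
tcp_pos: [0.4641, -0.2245, 0.2607]
tool_rot: [0.001, 0.701, 0.714, -0.001]
ft_force: [0.3, 0.5, -0.2]
gripper_width: 0.0846
grasp_force: 0.0
```

>>> {"fn": "drive_tool", "kwargs": {
  "targets": [
    [[0,-0.1,0],0],
    [[0,-0.19,0],0],
    [[0,-0.19,0],0],
    [[0,-0.19,0],0],
    [[0,-0.19,0],0]
  ]
}}

```text
t: 37.65
tcp_pos: [0.4651, -0.3129, 0.2603]
tool_rot: [-0.001, 0.698, 0.716, 0.0]
ft_force: [-0.8, 0.2, -0.3]
gripper_width: 0.0852
grasp_force: 0.0
```

```bash
python3 - <<'E'
from m import *
o=bot.observe();print(o['t'],o['tcp_pos'],o['tool_rot'])
p,d,c=grab('top'); stand(d,c); caps(p,d,c,.14,.17,[(.521,.279)])
p,d,c=grab('wrist'); caps(p,d,c,.128,.145,[(.4674,-.3178)])
E
```

```text
37.65 [ 0.46508513 -0.31293016  0.26028141] [-8.44296072e-04  6.98052621e-01  7.16045915e-01  2.68597865e-04]
stand (522, 253, 55, 303, 1.4) (522, 253, 55, 303, 1.4)
(0.521, 0.279) 183 circ 521.6 271.0 27.0 bb [520.7 271.3] z 147.3
(0.4674, -0.3178) 1187 circ 465.5 -318.0 18.4 bb [ 465.7 -318. ] z 134.4
```

>>> {"fn": "drive_tool", "kwargs": {
  "targets": [
    [[0.001,-0.01,0],0],
    [[0.001,-0.01,-0.06],0],
    [[0.001,-0.01,-0.14],0],
    [[0.001,-0.01,-0.22],0],
    [[0.001,-0.01,-0.29],0],
    [[0.001,-0.01,-0.33],0],
    [[0.001,-0.01,-0.352],0],
    [[0.001,-0.01,-0.352],0],
    [[0.001,-0.01,-0.352],0]
  ]
}}

```text
t: 38.65
tcp_pos: [0.4666, -0.32, 0.086]
tool_rot: [0.001, 0.698, 0.716, 0.0]
ft_force: [-0.7, 1.1, 0.0]
gripper_width: 0.085
grasp_force: 0.0
```

>>> {"fn": "drive_tool", "kwargs": {
  "targets": [
    [[0,0,0],0],
    [[0,0,0],0],
    [[0,0,0],0],
    [[0,0,0],0],
    [[0,0,0],0],
    [[0,0,0],0],
    [[0,0,0],0],
    [[0,0,0],0]
  ],
  "fingers": 25
}}

```text
t: 39.45
tcp_pos: [0.4665, -0.3202, 0.0859]
tool_rot: [0.001, 0.698, 0.716, 0.0]
ft_force: [-0.1, -0.4, 5.0]
gripper_width: 0.0347
grasp_force: 59.7
```

>>> {"fn": "drive_tool", "kwargs": {
  "targets": [
    [[0,0,0.03],0],
    [[0,0,0.1],0],
    [[0,0,0.18],0],
    [[0,0,0.26],0],
    [[0,0,0.34],0],
    [[0,0,0.34],0],
    [[0,0,0.34],0]
  ]
}}

```text
t: 40.15
tcp_pos: [0.4659, -0.3197, 0.2562]
tool_rot: [0.001, 0.698, 0.716, 0.0]
ft_force: [-0.1, 0.3, -1.2]
gripper_width: 0.0346
grasp_force: 59.9
```

>>> {"fn": "drive_tool", "kwargs": {
  "targets": [
    [[0.01,0.08,0],0],
    [[0.02,0.17,0],0],
    [[0.03,0.26,0],0],
    [[0.04,0.35,0],0],
    [[0.05,0.44,0],0],
    [[0.06,0.53,0],0],
    [[0.07,0.62,0],0],
    [[0.08,0.71,0],0],
    [[0.095,0.8,0],0],
    [[0.105,0.88,0],0],
    [[0.108,0.95,0],0],
    [[0.108,1.0,0],0]
  ]
}}

```text
t: 41.35
tcp_pos: [0.5175, 0.1825, 0.2516]
tool_rot: [-0.002, 0.698, 0.716, -0.002]
ft_force: [0.5, -1.1, -1.5]
gripper_width: 0.0342
grasp_force: 59.9
```

>>> {"fn": "drive_tool", "kwargs": {
  "targets": [
    [[0,0.09,0],0],
    [[0,0.18,0],0],
    [[0,0.26,0],0],
    [[0,0.294,0],0],
    [[0,0.294,0],0],
    [[0,0.294,0],0],
    [[0,0.294,0],0]
  ]
}}

```text
t: 42.05
tcp_pos: [0.5194, 0.3258, 0.2538]
tool_rot: [-0.0, 0.699, 0.715, -0.001]
ft_force: [0.6, -0.0, -0.9]
gripper_width: 0.0348
grasp_force: 59.9
```

```bash
python3 -c "
from m import *
div()"
```

```text
42.05 [0.51940673 0.32583837 0.25378319] [-3.48586412e-05  6.98862919e-01  7.15254632e-01 -1.19596068e-03]
stand (519, 351, 54, 110, 1.5) (519, 351, 54, 110, 1.5)
96 0.3549
100 0.4046
```

>>> {"fn": "drive_tool", "kwargs": {
  "targets": [
    [[0,0.002,-0.04],0],
    [[0,0.002,-0.08],0],
    [[0,0.002,-0.12],0],
    [[0,0.002,-0.16],0],
    [[0,0.002,-0.19],0],
    [[0,0.002,-0.22],0],
    [[0,0.002,-0.25],0],
    [[0,0.002,-0.28],0],
    [[0,0.002,-0.297],0],
    [[0,0.002,-0.305],0],
    [[0,0.002,-0.308],0],
    [[0,0.002,-0.308],0]
  ]
}}

```text
t: 43.3
tcp_pos: [0.52, 0.3288, 0.1011]
tool_rot: [0.0, 0.698, 0.716, 0.0]
ft_force: [0.5, 0.2, -0.9]
gripper_width: 0.0348
grasp_force: 59.9
```

>>> {"fn": "drive_tool", "kwargs": {
  "targets": [
    [[0,0,0],0],
    [[0,0,0],0],
    [[0,0,0],0],
    [[0,0,0],0],
    [[0,0,0],0],
    [[0,0,0],0]
  ],
  "fingers": 85
}}

```text
t: 43.9
tcp_pos: [0.5197, 0.3285, 0.1009]
tool_rot: [0.0, 0.698, 0.716, 0.0]
ft_force: [-0.3, 0.1, 0.1]
gripper_width: 0.0848
grasp_force: 0.0
```

>>> {"fn": "drive_tool", "kwargs": {
  "targets": [
    [[0,0,0.03],0],
    [[0,0,0.1],0],
    [[0,0,0.18],0],
    [[0,0,0.26],0],
    [[0,0,0.32],0],
    [[0,0,0.32],0]
  ]
}}

```text
t: 44.5
tcp_pos: [0.5231, 0.3303, 0.2693]
tool_rot: [0.002, 0.698, 0.716, 0.006]
ft_force: [1.4, 0.4, 1.0]
gripper_width: 0.0847
grasp_force: 0.0
```

>>> {"fn": "drive_tool", "kwargs": {
  "targets": [
    [[0,-0.1,0],0],
    [[-0.01,-0.2,0],0],
    [[-0.03,-0.3,0],0],
    [[-0.05,-0.4,0],0],
    [[-0.06,-0.5,0],0],
    [[-0.07,-0.6,0],0],
    [[-0.08,-0.7,0],0],
    [[-0.1,-0.8,0],0],
    [[-0.11,-0.9,0],0],
    [[-0.112,-1.0,0],0],
    [[-0.112,-1.0,0],0]
  ]
}}

```text
t: 45.6
tcp_pos: [0.4627, -0.1765, 0.2608]
tool_rot: [0.001, 0.701, 0.713, -0.001]
ft_force: [-0.5, 0.7, 0.7]
gripper_width: 0.0848
grasp_force: 0.0
```

```bash
python3 - <<'E'
from m import *
p,d,c=grab('top'); stand(d,c); caps(p,d,c,.14,.17,[(.520,.329)])
q,e,f=grab('side')
O=np.zeros((420,790,3),np.uint8); O[:420,:390]=cv2.resize(p[80:310,105:420],(390,420)[::1]); O[:300,390:790]=cv2.resize(q,(400,300))
cv2.imwrite('pics/end.png',O[:,:,::-1])
E
```

```text
stand (522, 254, 54, 303, 1.3) (522, 254, 55, 304, 1.5)
(0.52, 0.329) 187 circ 520.2 321.5 26.9 bb [520.8 321.5] z 147.9
```

View pics/end.png

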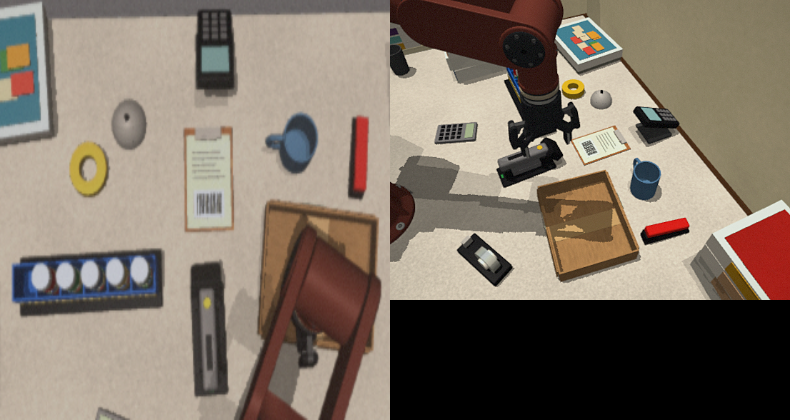

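The stand holds the stock tube and all four new tubes, and the carton is empty. The scanner is home and the other things are where they were.

```bash
python3 -c "
from station import bot
print(bot.finish_job())"
```

```text
the job is handed in; nothing more can be done
None
```

The job is done and handed in at about 46 s: I held the scanner on the delivery-note barcode for about two seconds and laid it back in its cradle, then stood all four new tubes cap-up and fully down in pockets 1–4, with the stock tube left in pocket 0 and nothing else visibly moved; the hand-in gave no verdict.

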